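# Sort clamp bolts by length into a gauge rack and shut its guard

## Task

Slide the rack's guard door open and put the two clamp bolts that lie on the table into the gauge bays that match their lengths, each lying crosswise and wholly inside, behind the door's line; the third bolt is in its bay already and stays there. Then slide the guard door fully shut again, and leave the other things on the table where they stand.

Things in the scene. Friction and masses are not known exactly. Their poses are not given: they have to be found in the camera images.
- rack: Fixed dark grey steel gauge rack, 340 mm wide along y, 50 deep, 39 high. Origin: on the table, middle of the bays' front (mouth line); x points into the bays, y left, z up. Three bays at table level, open only in front; from +y to -y: medium, short, long, with 7 mm walls between, round-nosed, from x = 0; back stop at x = 44 mm. Clear roof from x = 14 mm, underside 31 mm high. Rail goes on to y = +522 mm for the open door.
- guard (a joint): Guard door: framed clear panel 336 mm wide before all three mouths (rack x -16 to -11 mm, 4 to 43 mm high), hung from a rail on the roof. Value in m: 0 shut; grows as it slides left (rack +y); 0.345 fully open, all mouths clear. Stays where left; 1.5 to 3 N slides it; rigid stops at both ends. While open, only the roof (35 mm high) and rail (39 mm, from x = 31 mm) are above the bays.
- guard_tab (a point): Centre of the guard door's black upright grip tab, which stands on top of the door near its right end: 10 mm wide along the rack's y, 24 mm along its x, 25 mm tall above the door's top (from 43 to 70 mm above the table). In the rack's frame it is at x = +4 mm, y = -150 mm + the joint's value.
- bolt_short_mid (a point): Centre of the short clamp bolt, 72 mm long overall, lying on the table along its own y axis: a 16 mm round steel shank with a 26 mm square head at one end and a 26 mm square nut fixed at the other, each 13 mm thick, so that the shank's axis is 13 mm above the table and 46 mm of bare shank lies between head and nut. z is up; about 0.22 kg.
- bolt_medium_mid (a point): Centre of the medium clamp bolt, 94 mm long overall, lying on the table along its own y axis: a 16 mm round steel shank with a 26 mm square head at one end and a 26 mm square nut fixed at the other, each 13 mm thick, so that the shank's axis is 13 mm above the table and 68 mm of bare shank lies between head and nut. z is up; about 0.26 kg. It is in its bay already.
- bolt_long_mid (a point): Centre of the long clamp bolt, 116 mm long overall, lying on the table along its own y axis: a 16 mm round steel shank with a 26 mm square head at one end and a 26 mm square nut fixed at the other, each 13 mm thick, so that the shank's axis is 13 mm above the table and 90 mm of bare shank lies between head and nut. z is up; about 0.3 kg.
- bay_short (a point): Middle of the mouth of the short bay (82 mm wide, for the 72 mm bolt), at table level on the rack's mouth line, axes as the rack's; in the rack's frame at y = 11 mm.
- bay_medium (a point): Middle of the mouth of the medium bay (104 mm wide, for the 94 mm bolt), at table level on the rack's mouth line, axes as the rack's; in the rack's frame at y = 111 mm.
- bay_long (a point): Middle of the mouth of the long bay (126 mm wide, for the 116 mm bolt), at table level on the rack's mouth line, axes as the rack's; in the rack's frame at y = -100 mm.
- valve_wheel_mid (a point): Centre of a black lobed hand wheel lying flat, 57 mm diameter at most, 34 mm high, loose; must stay where it is.
- o_ring_tin_mid (a point): Centre of a round white tin, 57 mm diameter, 26 mm high, loose; must stay where it is.
- adapter_steel_mid (a point): Centre of an upright grey-white adapter, 31 mm diameter, 50 mm high, loose; must stay where it is.
- adapter_brass_mid (a point): Centre of an upright brass adapter, 22 x 25 mm, 42 mm high, loose; must stay where it is.
- tape_roll_mid (a point): Centre of a blue roll of tape lying flat, 78 mm diameter, 18 mm high, loose; must stay where it is.
Not all that is in view belongs to the job. Leave any red or yellow look-alike of the part that bears bolt_long_mid alone. Leave any blue look-alike of the part that bears bolt_short_mid alone.

How it is judged (in metres and radians):
At the end, for the whole second after the job is handed in: Each bolt lies in the bay of its own length: centre at least 5 mm behind the mouth line, within 10 mm of the bay's middle along the row, on the table (centre under 20 mm high), within 0.17 rad of the row's direction; guard door within 8 mm of shut. No bystander has moved over 20 mm (x of each of bolt_short_mid, bolt_medium_mid, bolt_long_mid in the frame of rack above 0.005 m and y of bolt_short_mid in the frame of bay_short between -0.01 and 0.01 m and z of each of bolt_short_mid, bolt_medium_mid, bolt_long_mid in the frame of rack below 0.02 m and angle between the y axis of each of bolt_short_mid, bolt_medium_mid, bolt_long_mid and the y axis of rack, either way round below 0.17 rad and y of bolt_medium_mid in the frame of bay_medium between -0.01 and 0.01 m and y of bolt_long_mid in the frame of bay_long between -0.01 and 0.01 m and value of joint guard below 0.008 m); the robot touches nothing.
It fails at once if the valve wheel is moved by more than 20 mm (distance of valve_wheel_mid from where it was at the start of the episode above 0.02 m).
It fails at once if the o ring tin is moved by more than 20 mm (distance of o_ring_tin_mid from where it was at the start of the episode above 0.02 m).
It fails at once if the adapter steel is moved by more than 20 mm (distance of adapter_steel_mid from where it was at the start of the episode above 0.02 m).
It fails at once if the adapter brass is moved by more than 20 mm (distance of adapter_brass_mid from where it was at the start of the episode above 0.02 m).
It fails at once if the tape roll is moved by more than 20 mm (distance of tape_roll_mid from where it was at the start of the episode above 0.02 m).
It also fails if it takes over 72 s, if anything falls off the work surface, if the arm or the gripper's body presses on something with over 40 N, if the wrist force passes 120 N, or if a joint passes its speed limit or range.

## Robot

A 6-joint arm with a two-finger parallel gripper is mounted at the origin on a cart in front of the work surface, level with it; the furniture and walls round the work are solid. World frame = base frame: x ahead of the robot, y to its left, z up, the work surface at z = 0. Lengths are in m, angles in degrees, forces in N, time in s.
With the tool pointing down it reaches from about 0.275 to 0.975 m from the base axis. Payload 8.4 kg.
Tool frame: the origin (TCP) lies midway between the tips of the shut fingers; the grasp point (between the pads) lies 19 mm behind it (robot.grip_depth is the z of the grasp point in the tool frame, in m); z points along the fingers, y is the direction in which the jaws open and shut (so a half turn about z gives the same grasp; the last joint's range is limited). The gripper opens to 92 mm and grips with 3 to 60 N. Pads are 20 mm wide; open, the fingers measure 128 mm over their backs; the gripper's body (75 mm by 189 mm) begins 69 mm behind the grasp point.
Start: joints at [63.174, 20.225, 93.587, -0, 66.188, -0.138], TCP at [0.281, 0.558, 0.215] pointing down, gripper open.
Joint ranges: [-150.9, 150.9], [-52.94, 120.26], [3.33, 152.33], [-74.26, 254.26], [0, 154.13], [-172.89, 172.89]. Speed limits (degrees/s): [127.2, 127.2, 159.86, 180, 180, 180].

## Interface

Orientations are given as [roll, pitch, yaw] about the fixed x, y, z axes, in that order (R = Rz(yaw) Ry(pitch) Rx(roll)).
In Python, from cell import robot gives the robot as it stands.
- The arm moves only by the tool move_arm, never from a script. Its arguments are lists of equal length, an entry for each row: "xyz": the shift along the tool's x, y, z in mm, a list of three; "turn": the turn about the tool's z in degrees; "jaw": the finger opening in mm, from 0 to 91.9. In form: {"xyz": [[dx, dy, dz], ...], "turn": [turn, ...], "jaw": [jaw, ...]}. A call has 1 to 12 rows; each row is the pose to reach, as a shift and turn from the pose commanded when the call began, along the tool's axes at that moment; what a row does not reach only later rows make up. A row lasts 1/8 s, in which the tool goes at most 62.5 mm and 10.7 degrees, less where a joint would pass 70% of its speed; a pose out of reach is approached as far as the arm can. A call with a gripper value outside its range is refused whole. The fingers move at their own pace and stop on an object; "force" is the grip in N (left out, the last holds). Time passes only in rows, so rows that repeat a pose let the fingers close. It gives the time, the measured TCP pose, the force and the opening at its end, in the units of the state.
- robot.get_state(): the state, without advancing time (a new reading comes with each control period).
- robot.snapshot(name): name is "side" or "top" or "wrist"; returns the picture (384x512x3 uint8, red, green, blue); there is no depth.
- robot.camera_model(name): a dict with "intrinsics" (3x3 intrinsics, pixels), "R" (3x3) and "t" (3): a world point X has camera coordinates R X + t; the wrist camera has in their place "hand_eye" (4x4, takes a point from camera to tool coordinates, whose origin is the TCP and whose axes are the flange's). Camera axes: x right, y down, z forward; pixel columns grow to the right and rows downward; lengths in m; the calibration is good to about 2 mm. A picture is of the moment at which its call begins: read the wrist's pose just before it. camera_model takes no time and is no camera call.
- robot.close_job(): hands the job in, once; it reports no verdict.
The state is a dict: "t": time; "joint_positions": joint angles; "qd": joint speeds; "tau": joint torques, N m; "position": TCP position; "ee_rot": TCP orientation; "wrist_force": force on the tool from outside, world axes, zero at the start; "wrist_torque": the same for the moment, N m; "gripper_width": opening from 0.0 (shut) to 1.0 (fully open).
Only numpy, scipy, OpenCV 4.12 (cv2) and the standard library are available. Lean on these libraries where they do the work, as an engineer would, in place of code of your own. Each camera call takes 0.05 s, during which the arm holds its last target.

## Working session

There is one attempt and no reset: what is moved stays moved. The work goes in short steps, Python scripts to look and compute and a tool call to move; the robot and the scene stay as the last step left them, time stands still between calls to the robot, and variables do not carry over. Pictures are saved under pics/ and viewed, and the job is handed in when it is done.

Besides the shell and the picture viewer there is one more tool, called after "Call:" as name(argument=value, ...), one argument or row to a line, values as JSON. move_arm: Moves the arm, as the interface text tells. Its arguments: {"type":"object","properties":{"xyz":{"type":"array"},"turn":{"type":"array"},"jaw":{"type":"array"},"force":{"type":"number"}},"required":["xyz","turn","jaw"]}

```bash
mkdir -p pics; ls
cat > h.py <<'E'
import numpy as np, cv2
from cell import robot
def snap(n,f):
    im=robot.snapshot(n); cv2.imwrite(f'pics/{f}.png',cv2.cvtColor(im,cv2.COLOR_RGB2BGR)); return im
def cam(n,st=None):
    m=robot.camera_model(n); return m
E
python3 - <<'E'
from h import *
s=robot.get_state(); print(s)
for n in ("side","top","wrist"):
    m=robot.camera_model(n); print(n,m); snap(n,n+"0")
E
```

```text
pics
{'t': 0.0, 'joint_positions': array([ 6.31755677e+01,  2.02616144e+01,  9.36288549e+01, -3.77337456e-04,
        6.61886364e+01, -1.39349250e-01]), 'qd': array([-0.08052461, -0.01411751, -0.05783239,  0.0194672 , -0.03603712,
       -0.03637094]), 'tau': array([ 1.84479948e-03, -5.93844080e+01, -3.34218049e+01,  6.97054435e-02,
        2.33487412e-02, -1.68031756e-04]), 'position': array([0.28047317, 0.55797392, 0.21387486]), 'ee_rot': array([-1.79920894e+02,  1.52613714e-04,  1.53315070e+02]), 'wrist_force': array([-0.05888647, -0.04235745,  0.43236613]), 'wrist_torque': array([-0.00453005, -0.00164021, -0.02799897]), 'gripper_width': 1.003185081257947}
side {'intrinsics': array([[422.46594328,   0.        , 260.89476567],
       [  0.        , 422.46594328, 186.90881284],
       [  0.        ,   0.        ,   1.        ]]), 'R': array([[ 0.9932966 , -0.11537941, -0.00703215],
       [-0.07311172, -0.57996533, -0.81135374],
       [ 0.08953511,  0.80642905, -0.58451318]]), 't': array([-0.54564336, -0.03104223,  1.44216428])}
top {'intrinsics': array([[396.15360855,   0.        
[... 154 characters left out ...]
4827,  0.00788771],
       [-0.99717577, -0.00699375, -0.07477685],
       [ 0.07482815, -0.00738523, -0.9971691 ]]), 't': array([-0.19650269,  0.51234377,  1.2215068 ])}
wrist {'intrinsics': array([[281.56440326,   0.        , 255.77077826],
       [  0.        , 281.56440326, 188.94865211],
       [  0.        ,   0.        ,   1.        ]]), 'hand_eye': array([[-8.87778227e-04, -9.71538043e-01, -2.36881918e-01,
         6.58620700e-02],
       [ 9.99999572e-01, -9.23865493e-04,  4.13396929e-05,
        -3.00983147e-04],
       [-2.59010114e-04, -2.36881780e-01,  9.71538448e-01,
        -1.70318938e-01],
       [ 0.00000000e+00,  0.00000000e+00,  0.00000000e+00,
         1.00000000e+00]])}
```

View pics/side0.png

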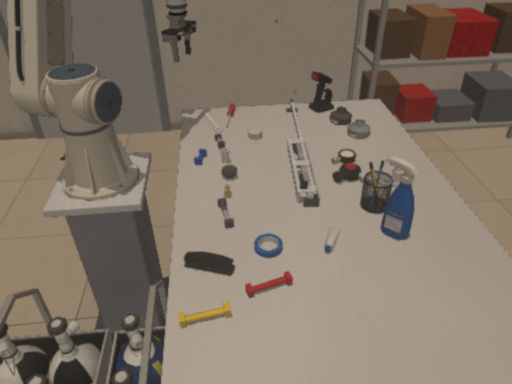

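View pics/top0.png

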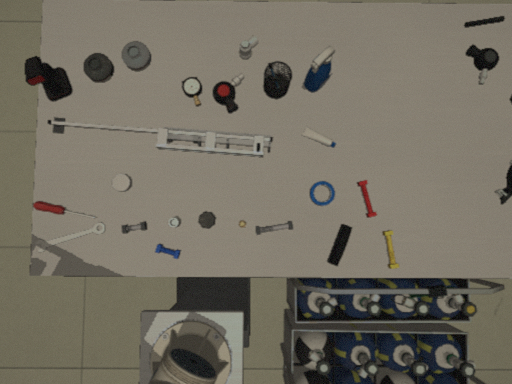

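View pics/wrist0.png

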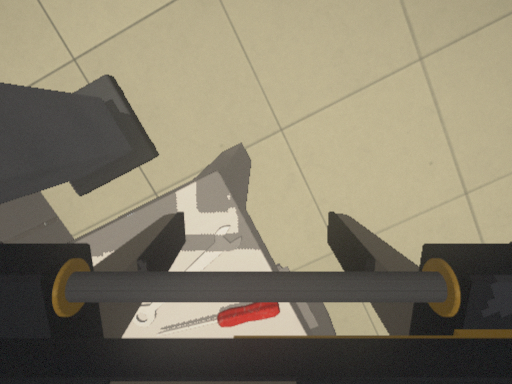

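Run:
```python
import cv2
t=cv2.imread('pics/top0.png'); s=cv2.imread('pics/side0.png')
cv2.imwrite('pics/c1.png',cv2.resize(t[110:170,145:285],None,fx=5.7,fy=5.7,interpolation=cv2.INTER_CUBIC))
cv2.imwrite('pics/c2.png',cv2.resize(t[170:270,110:310],None,fx=4,fy=4,interpolation=cv2.INTER_CUBIC))
cv2.imwrite('pics/c3.png',cv2.resize(s[90:230,190:330],None,fx=4.2,fy=4.2,interpolation=cv2.INTER_CUBIC))
```

```text
(no output)
```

View pics/c1.png

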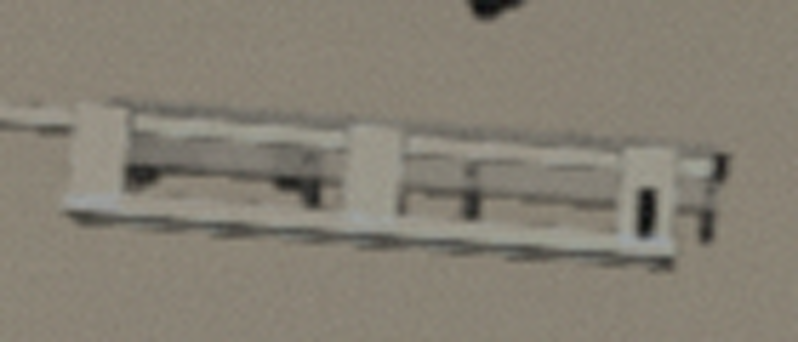

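View pics/c2.png

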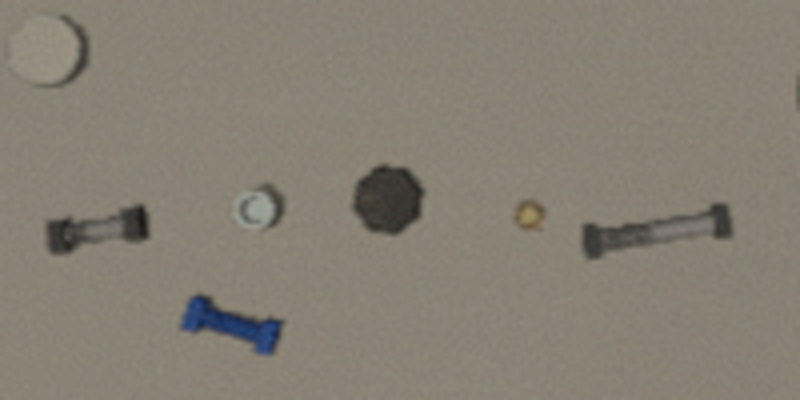

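View pics/c3.png

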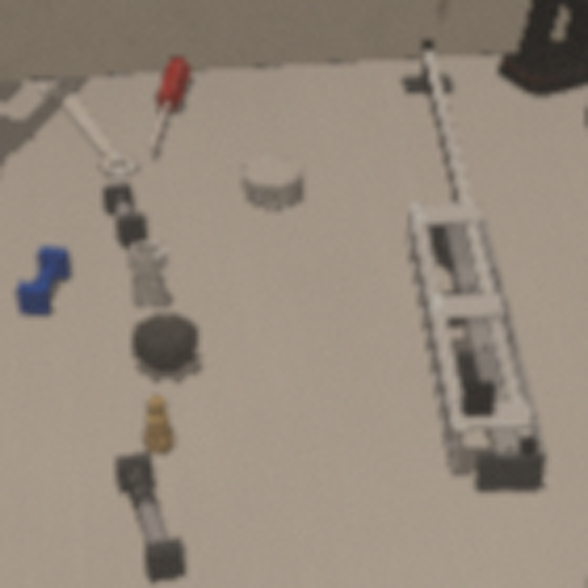

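```bash
cat >> h.py <<'E'
from scipy.spatial.transform import Rotation as Ro
def ray(n,uv,st=None):
    m=robot.camera_model(n); d=np.linalg.solve(m['intrinsics'],np.array([uv[0],uv[1],1.]))
    if n!='wrist':
        R=m['R']; return -R.T@m['t'], R.T@d
    T=np.eye(4);T[:3,:3]=Ro.from_euler('xyz',st['ee_rot'],degrees=True).as_matrix();T[:3,3]=st['position']
    T=T@m['hand_eye']; return T[:3,3],T[:3,:3]@d
def pt(n,uv,z,st=None):
    o,d=ray(n,uv,st); return o+d*(z-o[2])/d[2]
def proj(n,X,st=None):
    m=robot.camera_model(n); X=np.atleast_2d(X)
    if n!='wrist': c=X@m['R'].T+m['t']
    else:
        T=np.eye(4);T[:3,:3]=Ro.from_euler('xyz',st['ee_rot'],degrees=True).as_matrix();T[:3,3]=st['position']
        T=T@m['hand_eye']; c=(X-T[:3,3])@T[:3,:3]
    p=c@m['intrinsics'].T; return p[:,:2]/p[:,2:]
E
python3 - <<'E'
from h import *
im=cv2.imread('pics/top0.png')
hsv=cv2.cvtColor(im,cv2.COLOR_BGR2HSV)
# bolts: local darkness
for nm,(x0,y0,x1,y1) in dict(short=(117,215,152,240),long=(250,215,300,242)).items():
    roi=cv2.GaussianBlur(im[y0:y1,x0:x1],(3,3),0).astype(int); bg=np.median(roi.reshape(-1,3),0)
    m=(np.abs(roi-bg).sum(2)>45).astype(np.uint8)
    n,l,s,c=cv2.connectedComponentsWithStats(m); i=1+np.argmax(s[1:,4])
    cs,_=cv2.findContours((l==i).astype(np.uint8),cv2.RETR_EXTERNAL,cv2.CHAIN_APPROX_NONE)
    r=cv2.minAreaRect(cs[0]); b=cv2.boxPoints(r)+[x0,y0]
    w=np.array([pt('top',p,0.02) for p in b]); ctr=w.mean(0)
    e=[w[1]-w[0],w[2]-w[1]]; e=max(e,key=lambda v:np.hypot(*v[:2]))
    print(nm,s[i,4],r,ctr,np.hypot(*e[:2]),np.degrees(np.arctan2(e[1],e[0])))
f=lambda c:(145+(c[0]+.5)/5.7-.5,110+(c[1]+.5)/5.7-.5)
tab=pt('top',f((647,187)),.07),pt('top',f((647,213)),.07); print('tab',tab)
print('rail L', pt('top',f((130,120)),.039),'R',pt('top',f((715,167)),.039))
print('door L',pt('top',f((66,207)),.043),'R',pt('top',f((672,248)),.043))
E
```

```text
short 216 ((17.012165069580078, 12.077027320861816), (9.513716697692871, 26.92953872680664), 81.02737426757812) [0.41194729 0.17904817 0.02      ] 0.08326785367630331 -80.62431148040163
long 246 ((23.771211624145508, 12.035747528076172), (9.509615898132324, 38.62509536743164), 81.11934661865234) [ 0.41485244 -0.25546362  0.02      ] 0.12057670430003918 -80.77706078888441
tab (array([ 0.67106868, -0.20419795,  0.07      ]), array([ 0.65704517, -0.20427708,  0.07      ]))
rail L [0.71244292 0.07834573 0.039     ] R [ 0.68899038 -0.24188834  0.039     ]
door L [0.66319295 0.11112161 0.043     ] R [ 0.64325531 -0.21845016  0.043     ]
```

```bash
cat >> h.py <<'E'
def plan(*tg):
    s=robot.get_state(); p=s['position']; R=Ro.from_euler('xyz',s['ee_rot'],degrees=True).as_matrix()
    print('t',round(s['t'],2),'at',p.round(4),s['ee_rot'].round(2),'j',s['joint_positions'].round(0),'F',s['wrist_force'].round(1))
    for x,y,z,yaw in tg:
        d=R.T@(np.array([x,y,z])-p)*1000; a=-(yaw-s['ee_rot'][2]); a=(a+180)%360-180
        print('shift',d.round(1),'turn',round(a,1))
E
python3 -c "
from h import *
plan((.62,-.06,.25,176))"
```

```text
t 0.15 at [0.2805 0.5581 0.214 ] [-179.94    0.    153.31] j [63. 20. 94. -0. 66. -0.] F [ 0.8  0.6 -0. ]
shift [-580.9 -399.8  -35.5] turn -22.7
```

Call:
move_arm(
  xyz=[
    [-50,-34,-10],
    [-100,-68,-20],
    [-150,-102,-30],
    [-200,-136,-35],
    [-250,-170,-35],
    [-300,-205,-35],
    [-350,-240,-35],
    [-400,-275,-35],
    [-450,-310,-35],
    [-500,-345,-35],
    [-550,-380,-35],
    [-580,-400,-35],
  ],
  turn=[-2,-4,-6,-8,-10,-12,-14,-16,-18,-20,-22,-23],
  jaw=[91,91,91,91,91,91,91,91,91,91,91,91],
)

```text
t: 1.65
position: [0.62, -0.0622, 0.2492]
ee_rot: [-180.0, -0.0, 176.3]
wrist_force: [0.2, 0.8, -0.4]
gripper_width: 0.992
```

Run:
```python
from h import *
plan((.62,-.06,.25,176)); s=robot.get_state(); import pickle; snap('wrist','w1'); pickle.dump(s,open('s1.pkl','wb'))
```

```text
t 1.65 at [ 0.62   -0.0622  0.2492] [-1.7998e+02 -1.0000e-02  1.7626e+02] j [ -6.  18.  92.  -0.  70. -92.] F [ 0.2  0.8 -0.4]
shift [ 0.2  2.2 -0.8] turn 0.3
```

View pics/w1.png

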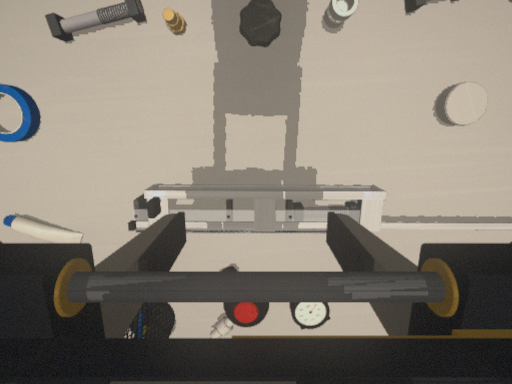

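Run:
```python
import cv2
t=cv2.imread('pics/w1.png')
cv2.imwrite('pics/c4.png',cv2.resize(t[175:240,120:260],None,fx=5.7,fy=5.7,interpolation=cv2.INTER_CUBIC))
cv2.imwrite('pics/c5.png',cv2.resize(t[175:240,260:400],None,fx=5.7,fy=5.7,interpolation=cv2.INTER_CUBIC))
```

```text
(no output)
```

View pics/c4.png

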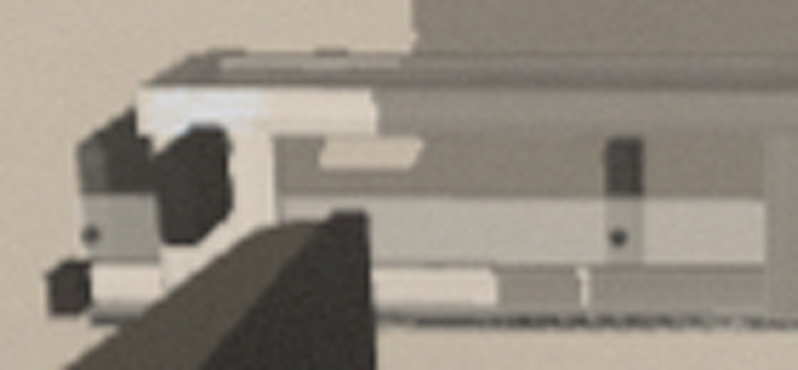

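View pics/c5.png

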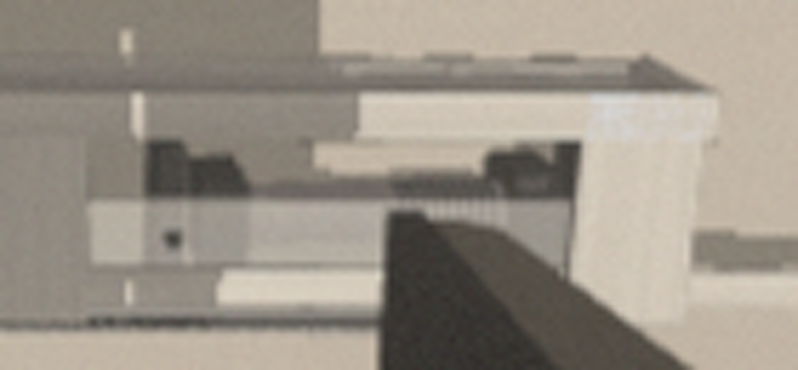

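Run:
```python
from h import *
import pickle
s=pickle.load(open('s1.pkl','rb'))
f=lambda c,x0:(x0+(c[0]+.5)/5.7-.5,175+(c[1]+.5)/5.7-.5)
A=pt('wrist',f((91,235),120),.036,s);B=pt('wrist',f((618,237),120),.036,s);C=pt('wrist',f((172,239),260),.036,s)
print(A,B,C,np.linalg.norm(A-B),np.linalg.norm(B-C))
d=C-A;yaw=np.degrees(np.arctan2(-d[0],d[1]));print('yaw',yaw)
E1=pt('wrist',f((450,197),120),.035,s);E2=pt('wrist',f((280,199),260),.035,s);print(E1,E2)
d=E2-E1;print('yawE',np.degrees(np.arctan2(-d[0],d[1])))
# door front top edge z=.043, x=-16
print('door front', pt('wrist',f((450,88),120),.043,s),pt('wrist',f((280,90),260),.043,s),'doorR',pt('wrist',f((137,90),120),.043,s),'doorL',pt('wrist',f((718,92),260),.043,s))
th=np.radians(yaw);ex=np.array([np.cos(th),np.sin(th)]);ey=np.array([-np.sin(th),np.cos(th)])
for nm,P,y in(('A',A,-.1665),('B',B,-.0335),('C',C,.0555)):
    print(nm,'origin (x via screw unknown)',P[:2]-ey*y)
for P in(E1,E2): print('x of roof edge ->origin x along ex', P[:2]@ex-.014)
t=pt('wrist',f((195,130),120),.07,s);print('tab',t)
```

```text
[ 0.67566263 -0.23923104  0.036     ] [ 0.68500143 -0.10687789  0.036     ] [ 0.69142079 -0.0184075   0.036     ] 0.13268221530310256 0.08870297430584148
yaw -4.0817576857464415
[ 0.67199834 -0.14813097  0.035     ] [0.68298951 0.00916149 0.035     ]
yawE -3.9971767500644115
door front [ 0.64209326 -0.14311177  0.043     ] [0.65266278 0.00835553 0.043     ] doorR [ 0.63756951 -0.21866428  0.043     ] doorL [0.6601928  0.11409784 0.043     ]
A origin (x via screw unknown) [ 0.68751408 -0.07315337]
B origin (x via screw unknown) [ 0.68738596 -0.07346286]
C origin (x via screw unknown) [ 0.68747031 -0.07376672]
x of roof edge ->origin x along ex 0.6668377558990581
x of roof edge ->origin x along ex 0.6666049921736376
tab [ 0.64168608 -0.19560514  0.07      ]
```

```bash
cat >> h.py <<'E'
TH=np.radians(-4.05); EX=np.array([np.cos(TH),np.sin(TH)]); EY=np.array([-np.sin(TH),np.cos(TH)])
O=.6667*EX-.0248*EY
def W(x,y,z,yaw=175.95):
    p=O+x*EX+y*EY; return (p[0],p[1],z,yaw)
def rk(P): q=np.array(P[:2])-O; return q@EX,q@EY
E
python3 -c "
from h import *
print(O)
plan(W(.004,-.1325,.12),W(.004,-.1325,.048))"
```

```text
[ 0.66328357 -0.07182508]
t 1.7 at [ 0.6216 -0.0649  0.2491] [-1.7988e+02  7.0000e-02  1.7626e+02] j [ -6.  18.  92.  -0.  70. -92.] F [ 0.2 -1.9  0.9]
shift [ -45.1 -136.4  129.5] turn 0.3
shift [ -45.  -136.3  201.5] turn 0.3
```

Call:
move_arm(
  xyz=[
    [-15,-45,40],
    [-30,-90,80],
    [-45,-136,120],
    [-45,-136,160],
    [-45,-136,190],
    [-45,-136,200],
    [-45,-136,200],
    [-45,-136,200],
    [-45,-136,200],
    [-45,-136,200],
    [-45,-136,200],
    [-45,-136,200],
  ],
  turn=[0,0,0,0,0,0,0,0,0,0,0,0],
  jaw=[91,91,70,50,50,50,0,0,0,0,0,0],
  force=10,
)

```text
t: 3.2
position: [0.6561, -0.1984, 0.0505]
ee_rot: [-180.0, 0.1, 176.3]
wrist_force: [-0.4, -1.4, 4.9]
gripper_width: 0.104
```

```bash
python3 -c "
from h import *
plan(W(.004,-.1325,.048),W(.004,.190,.048)); s=robot.get_state(); print(rk(s['position']),s['gripper_width']); snap('wrist','w2')"
```

```text
t 3.2 at [ 0.6561 -0.1984  0.0505] [-1.7998e+02  8.0000e-02  1.7630e+02] j [ -17.   35.   92.   -0.   52. -103.] F [-0.4 -1.4  4.9]
shift [-2.2 -5.7  2.5] turn 0.3
shift [ -4.2 316.8   2.4] turn 0.3
(np.float64(0.0017342382275124003), np.float64(-0.12678174933368952)) 0.10403089827038839
```

View pics/w2.png

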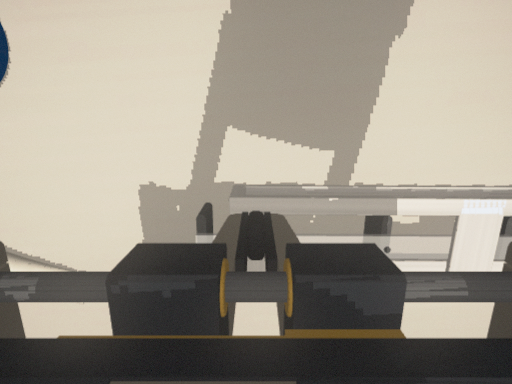

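Call:
move_arm(
  xyz=[
    [0,15,-1],
    [0,45,-1],
    [0,75,-1],
    [0,105,-1],
    [-1,135,-1],
    [-1,165,-1],
    [-1,195,-1],
    [-1,225,-1],
    [-2,255,-1],
    [-2,285,-1],
    [-2,308,-1],
    [-2,315,-1],
  ],
  turn=[0,0,0,0,0,0,0,0,0,0,0,0],
  jaw=[0,0,0,0,0,0,0,0,0,0,0,0],
)

```text
t: 4.75
position: [0.6782, 0.1177, 0.0506]
ee_rot: [180.0, 0.1, 176.4]
wrist_force: [5.5, -1.6, -2.1]
gripper_width: 0.108
```

```bash
python3 -c "
from h import *
plan(W(.004,.190,.048)); s=robot.get_state(); print(rk(s['position']),s['gripper_width']);snap('top','t2')
im=cv2.imread('pics/t2.png'); cv2.imwrite('pics/t2c.png',cv2.resize(im[90:260,20:310],None,fx=2.7,fy=2.7,interpolation=cv2.INTER_CUBIC))"
```

```text
t 4.75 at [0.6782 0.1177 0.0506] [1.7999e+02 7.0000e-02 1.7639e+02] j [ 10.  36.  92.  -0.  53. -77.] F [ 5.5 -1.6 -2.1]
shift [-2.5 -0.1  2.6] turn 0.4
(np.float64(0.0014612118742999107), np.float64(0.1901008345658305)) 0.1082032369860159
```

View pics/t2c.png

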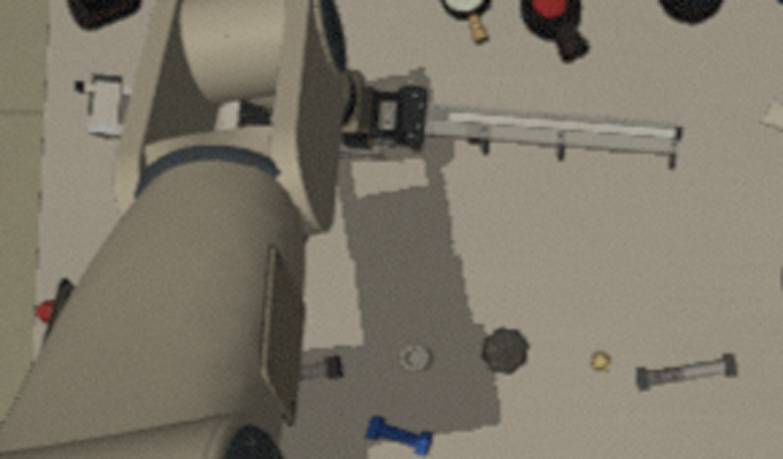

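```bash
python3 -c "
from h import *
plan((.678,.118,.12,176.4),(.415,-.255,.2,99.3))"
```

```text
t 4.8 at [0.6782 0.1178 0.0506] [1.7997e+02 6.0000e-02 1.7637e+02] j [ 10.  36.  92.   0.  53. -77.] F [ 4.7  1.4 -3.9]
shift [  0.1   0.2 -69.4] turn -0.0
shift [ 238.9 -388.7 -149.9] turn 77.1
```

Call:
move_arm(
  xyz=[
    [0,0,0],
    [0,0,0],
    [0,0,0],
    [0,0,-30],
    [0,0,-70],
    [40,-50,-110],
    [80,-95,-150],
    [120,-150,-150],
    [160,-205,-150],
    [200,-260,-150],
    [230,-320,-150],
    [239,-355,-150],
  ],
  turn=[0,0,0,0,0,10,20,30,40,50,60,70],
  jaw=[40,40,40,40,60,91,91,91,91,91,91,91],
)

```text
t: 6.3
position: [0.4205, -0.2121, 0.2009]
ee_rot: [180.0, 0.0, 106.0]
wrist_force: [0.4, -0.2, 0.3]
gripper_width: 0.987
```

```bash
python3 -c "
from h import *
plan((.415,-.255,.2,99.3))"
```

```text
t 6.3 at [ 0.4205 -0.2121  0.2009] [1.7998e+02 1.0000e-02 1.0599e+02] j [-27.   7. 113.   0.  60. -43.] F [ 0.4 -0.2  0.3]
shift [-39.8 -17.1   0.9] turn 6.7
```

Call:
move_arm(
  xyz=[
    [-25,-10,0],
    [-40,-17,0],
    [-40,-17,0],
  ],
  turn=[4,7,7],
  jaw=[91,91,91],
)

```text
t: 6.68
position: [0.4171, -0.2544, 0.2005]
ee_rot: [-180.0, -0.0, 99.2]
wrist_force: [0.3, 1.0, -0.4]
gripper_width: 0.989
```

Run:
```python
from h import *
import pickle
plan((.415,-.255,.2,99.3)); s=robot.get_state(); pickle.dump(s,open('s3.pkl','wb')); im=snap('wrist','w3')
```

```text
t 6.67 at [ 0.4171 -0.2544  0.2005] [-1.7999e+02 -2.0000e-02  9.9240e+01] j [-32.   9. 111.   0.  60. -41.] F [ 0.3  1.  -0.4]
shift [-0.3 -2.1  0.5] turn -0.1
```

View pics/w3.png

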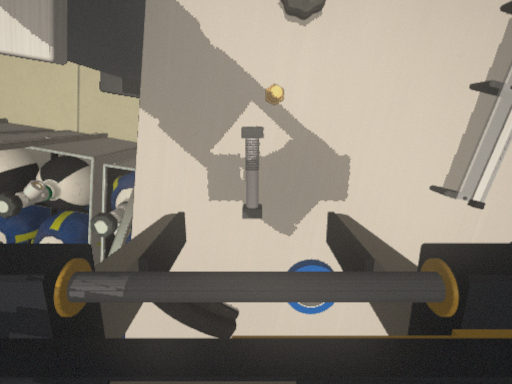

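Run:
```python
from h import *
import pickle
s=pickle.load(open('s3.pkl','rb'))
im=cv2.imread('pics/w3.png'); x0,y0,x1,y1=225,110,285,230
cv2.imwrite('pics/c6.png',cv2.resize(im[y0:y1,x0:x1],None,fx=5,fy=5,interpolation=cv2.INTER_CUBIC))
m=(im[y0:y1,x0:x1].max(2)<75).astype(np.uint8)
n,l,st,c=cv2.connectedComponentsWithStats(m)
for i in range(1,n):
    if st[i,4]>100: print(st[i]+[x0,y0,0,0,0],c[i]+[x0,y0])
for a,b in (((252.4,127.5),.026),((252.4,137),.026),((252.4,206),.026),((252.4,217.5),.026)): print(a,pt('wrist',a,b,s))
```

```text
(252.4, 127.5) [ 0.40386305 -0.19829939  0.026     ]
(252.4, 137) [ 0.40562114 -0.20936042  0.026     ]
(252.4, 206) [ 0.41927221 -0.29524578  0.026     ]
(252.4, 217.5) [ 0.42171013 -0.31058394  0.026     ]
```

View pics/c6.png

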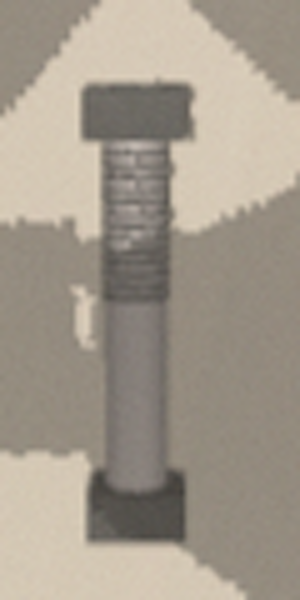

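Run:
```python
from h import *
plan((.4128,-.2544,.004,99.2))
```

```text
t 6.72 at [ 0.4172 -0.2536  0.2004] [-1.7999e+02 -3.0000e-02  9.9330e+01] j [-31.   9. 111.   0.  60. -41.] F [-0.4  0.5  0. ]
shift [ -0.2  -4.4 196.4] turn 0.1
```

Call:
move_arm(
  xyz=[
    [0,-4,50],
    [0,-4,100],
    [0,-4,150],
    [0,-4,180],
    [0,-4,196],
    [0,-4,196],
    [0,-4,196],
    [0,-4,196],
    [0,-4,196],
    [0,-4,196],
    [0,-4,196],
    [0,-4,196],
  ],
  turn=[0,0,0,0,0,0,0,0,0,0,0,0],
  jaw=[91,91,91,91,60,30,0,0,0,0,0,0],
  force=40,
)

```text
t: 8.22
position: [0.4131, -0.2546, 0.0046]
ee_rot: [-180.0, -0.0, 99.3]
wrist_force: [-0.8, 0.3, 2.7]
gripper_width: 0.156
```

Run:
```python
from h import *
plan(W(-.016,-.1,.12,85.95)); print(robot.get_state()['gripper_width'])
```

```text
t 8.22 at [ 0.4131 -0.2546  0.0046] [-1.7998e+02 -1.0000e-02  9.9310e+01] j [-32.  26. 119.  -0.  35. -41.] F [-0.8  0.3  2.7]
shift [  46.3  237.8 -115.5] turn 13.4
0.15647388234842272
```

Run:
```python
from h import *
plan(W(-.020,-.1,.10,85.95),W(-.020,-.1,.006,85.95))
```

```text
t 8.22 at [ 0.4131 -0.2546  0.0046] [-1.7998e+02 -1.0000e-02  9.9310e+01] j [-32.  26. 119.  -0.  35. -41.] F [-0.8  0.3  2.7]
shift [ 47.2 233.9 -95.5] turn 13.4
shift [ 47.2 233.9  -1.5] turn 13.4
```

Call:
move_arm(
  xyz=[
    [0,0,-30],
    [0,0,-70],
    [8,30,-95],
    [15,65,-95],
    [22,100,-95],
    [28,135,-95],
    [34,170,-95],
    [40,205,-95],
    [44,225,-95],
    [46,234,-95],
    [46,234,-95],
  ],
  turn=[0,0,0,3,6,9,12,13.4,13.4,13.4,13.4],
  jaw=[0,0,0,0,0,0,0,0,0,0,0],
)

```text
t: 9.6
position: [0.6363, -0.1711, 0.099]
ee_rot: [-179.9, -0.0, 85.9]
wrist_force: [-0.4, 0.3, -1.9]
gripper_width: 0.162
```

Run:
```python
from h import *
plan(W(-.020,-.1,.10,85.95),W(-.020,-.1,.006,85.95));s=robot.get_state();print(rk(s['position']))
import pickle;pickle.dump(s,open('s4.pkl','wb')); snap('wrist','w4')
```

```text
t 9.6 at [ 0.6363 -0.1711  0.099 ] [-179.94   -0.     85.94] j [-15.  30.  94.  -0.  56. -11.] F [-0.4  0.3 -1.9]
shift [ 1.  -0.1 -1. ] turn -0.0
shift [ 1. -0. 93.] turn -0.0
(np.float64(-0.019890787786930614), np.float64(-0.10097471647161539))
```

View pics/w4.png

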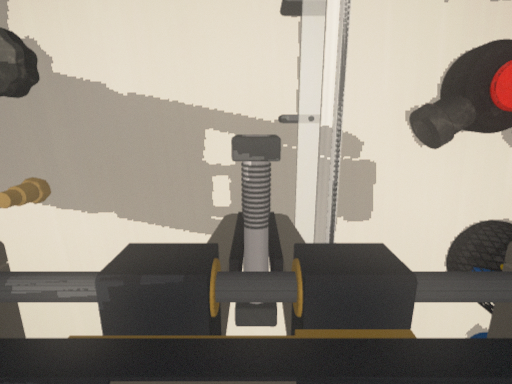

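Run:
```python
from h import *
import pickle
s=pickle.load(open('s4.pkl','rb'))
for uv in ((256,136),(256,150)): print(rk(pt('wrist',uv,.1205,s)))
print(proj('wrist',[[*W(-.02,-.1+d,0)[:2],.1205] for d in(.0,.058,-.058)],s))
# wall nose / screws check at y=-.0335
print(proj('wrist',[[*W(.0,-.0335,0)[:2],.031],[*W(.024,-.0335,0)[:2],.036]],s))
im=cv2.imread('pics/w4.png');cv2.imwrite('pics/c7.png',cv2.resize(im[90:240,200:360],None,fx=4,fy=4,interpolation=cv2.INTER_CUBIC))
```

```text
(np.float64(-0.01935681982539309), np.float64(-0.04296726393077878))
(np.float64(-0.01936325079242525), np.float64(-0.050220741095686625))
[[254.95743281 237.94724007]
 [254.76025603 134.10937399]
 [255.12335607 325.32627677]]
[[279.74176203 118.2797694 ]
 [310.11955586 118.20693857]]
```

View pics/c7.png

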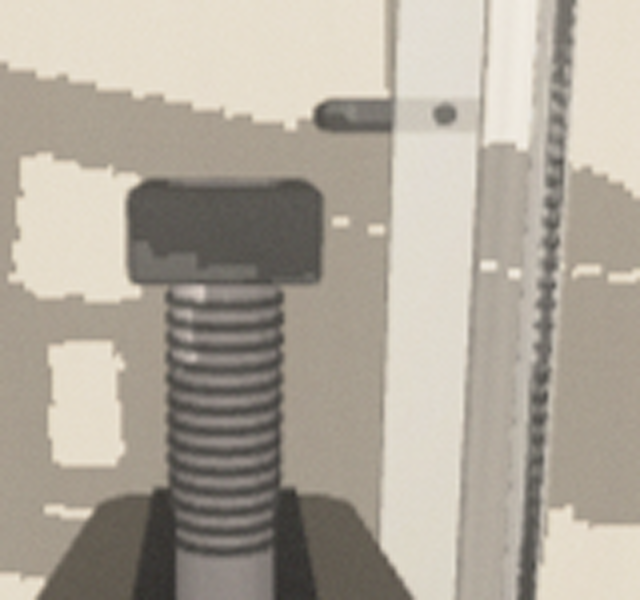

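Call:
move_arm(
  xyz=[
    [1,0,30],
    [1,0,60],
    [1,0,82],
    [1,0,93],
    [1,0,93],
    [1,0,93],
    [1,0,93],
    [1,0,93],
    [1,0,60],
    [1,0,20],
    [1,0,10],
  ],
  turn=[0,0,0,0,0,0,0,0,0,0,0],
  jaw=[0,0,0,0,0,24,24,24,24,24,24],
)

```text
t: 11.02
position: [0.6385, -0.1708, 0.0925]
ee_rot: [179.7, 0.0, 85.9]
wrist_force: [0.2, 1.0, 0.2]
gripper_width: 0.263
```

Run:
```python
from h import *
plan(W(-.055,-.1,.09,175.95));s=robot.get_state();print(rk(s['position']),s['gripper_width'])
import pickle;pickle.dump(s,open('s5.pkl','wb')); snap('wrist','w5')
```

```text
t 11.03 at [ 0.6385 -0.1708  0.0925] [1.7974e+02 5.0000e-02 8.5910e+01] j [-15.  30.  95.   0.  55. -11.] F [0.2 1.  0.2]
shift [  0.4 -37.3   2.4] turn -90.0
(np.float64(-0.01769832391512629), np.float64(-0.10043839428387413)) 0.26307205984730353
```

View pics/w5.png

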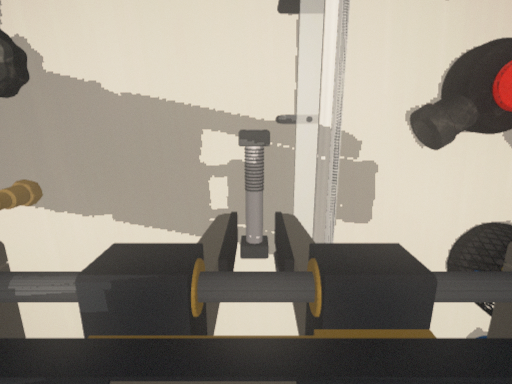

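Call:
move_arm(
  xyz=[
    [0,-20,0],
    [0,-37,0],
    [0,-37,0],
    [0,-37,0],
    [0,-37,0],
    [0,-37,0],
    [0,-37,0],
    [0,-37,0],
    [0,-37,20],
    [0,-37,50],
    [0,-37,75],
    [0,-37,86],
  ],
  turn=[-10,-20,-30,-40,-50,-60,-70,-80,-90,-90,-90,-90],
  jaw=[30,30,30,30,30,30,30,30,30,30,30,30],
)

```text
t: 12.58
position: [0.5981, -0.1672, 0.001]
ee_rot: [180.0, -0.2, 175.9]
wrist_force: [0.0, 0.3, 0.5]
gripper_width: 0.33
```

Run:
```python
from h import *
plan(W(-.055,-.1,.005),W(-.004,-.1,.005));s=robot.get_state();print(rk(s['position']),s['gripper_width'])
```

```text
t 12.57 at [ 0.5981 -0.1672  0.001 ] [179.96  -0.21 175.91] j [ -16.   35.  102.   -0.   44. -102.] F [0.  0.3 0.5]
shift [-3.2 -0.3 -4. ] turn -0.0
shift [-54.2  -0.2  -4.1] turn -0.0
(np.float64(-0.058244348299585205), np.float64(-0.09972360034165172)) 0.32975324264634615
```

Call:
move_arm(
  xyz=[
    [0,0,-4],
    [-8,0,-4],
    [-16,0,-4],
    [-24,0,-4],
    [-32,0,-4],
    [-39,0,-4],
    [-45,0,-4],
    [-50,0,-4],
    [-53,0,-4],
    [-53,0,-4],
  ],
  turn=[0,0,0,0,0,0,0,0,0,0],
  jaw=[30,30,30,30,30,30,30,30,30,30],
)

```text
t: 13.82
position: [0.6532, -0.1715, 0.0075]
ee_rot: [-180.0, 0.0, 175.9]
wrist_force: [0.2, 0.6, -0.3]
gripper_width: 0.324
```

Run:
```python
from h import *
plan(W(-.055,-.1,.005),W(-.004,-.1,.005));s=robot.get_state();print(rk(s['position']),s['gripper_width'])
import pickle;pickle.dump(s,open('s6.pkl','wb')); snap('wrist','w6')
```

```text
t 13.82 at [ 0.6532 -0.1715  0.0075] [-1.7999e+02  5.0000e-02  1.7591e+02] j [ -15.   38.   94.    0.   48. -101.] F [ 0.2  0.6 -0.3]
shift [52.   0.1  2.5] turn -0.0
shift [1.  0.2 2.5] turn -0.0
(np.float64(-0.0029994117464693763), np.float64(-0.10016673087622857)) 0.3244137850562344
```

View pics/w6.png

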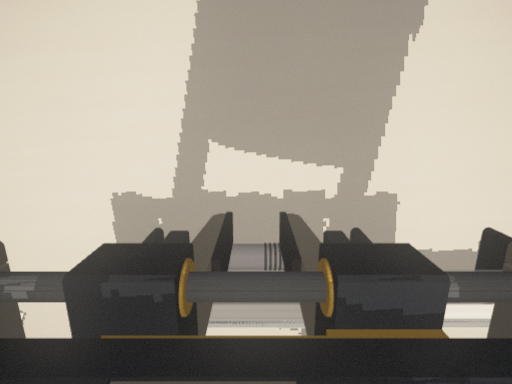

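Bolt pushed in; back off, lift and look at it (same yaw as needed for a clear view).

Call:
move_arm(
  xyz=[
    [20,0,0],
    [50,0,0],
    [50,0,-50],
    [50,20,-100],
    [50,60,-150],
    [50,80,-190],
  ],
  turn=[0,0,0,0,0,0],
  jaw=[30,30,40,70,91,91],
)

```text
t: 14.62
position: [0.6091, -0.0868, 0.1999]
ee_rot: [180.0, 0.1, 175.9]
wrist_force: [0.8, -0.4, -0.4]
gripper_width: 0.736
```

Run:
```python
from h import *
s=robot.get_state();plan((.412,.179,.2,99.3));print(rk(s['position']))
import pickle;pickle.dump(s,open('s7.pkl','wb')); snap('wrist','w7')
im=cv2.imread('pics/w7.png');cv2.imwrite('pics/c8.png',cv2.resize(im[150:240,100:300],None,fx=4,fy=4,interpolation=cv2.INTER_CUBIC))
print(proj('wrist',[[*W(x,y,0)[:2],z] for x,y,z in((.0,-.163,.031),(.0,-.037,.031),(0,-.0335,.031),(.024,-.0335,.036),(.024,.0555,.036),(.015,-.1+.058,.026),(.015,-.1-.058,.026))],s).round(1))
```

```text
t 14.62 at [ 0.6091 -0.0868  0.1999] [1.7999e+02 1.3000e-01 1.7594e+02] j [ -8.  20.  96.   0.  64. -94.] F [ 0.8 -0.4 -0.4]
shift [215.5 251.1  -0.6] turn 76.6
(np.float64(-0.052978933615900496), np.float64(-0.018728197602415016))
[[142.5 216.5]
 [241.7 216.4]
 [244.4 216.4]
 [244.5 235.5]
 [314.4 235.4]
 [238.2 226. ]
 [149.  226.1]]
```

View pics/w7.png

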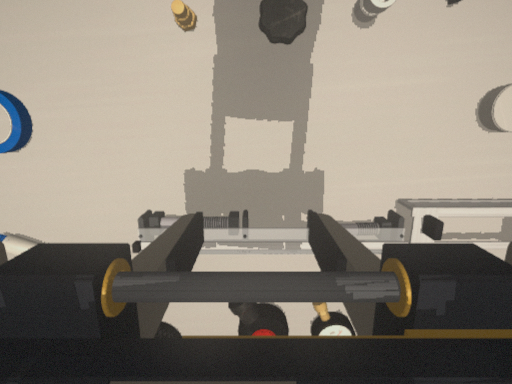

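View pics/c8.png

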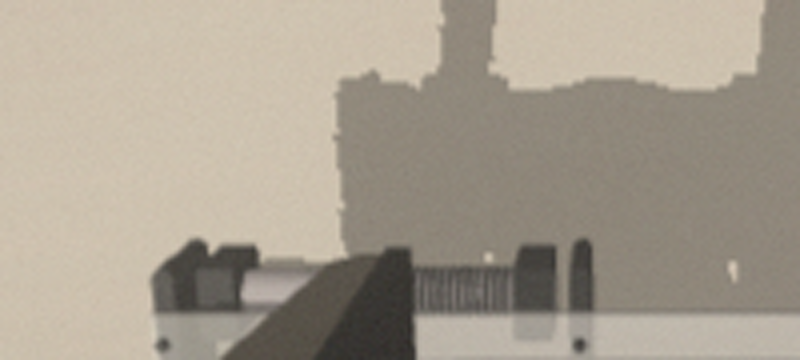

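Run:
```python
from h import *
import pickle
s=pickle.load(open('s7.pkl','rb'))
f=lambda c:(100+(c[0]+.5)/4-.5,150+(c[1]+.5)/4-.5)
for n,c,z in(('nose',(581,239),0),('nut',(535,246),0),('head',(238,247),0)): print(n,rk(pt('wrist',f(c),z,s)))
print('shank mid z=.013 front..',rk(pt('wrist',f((460,268)),.013,s)))
```

```text
nose (np.float64(0.0007709736729479015), np.float64(-0.034088187725700825))
nut (np.float64(0.003280399275240153), np.float64(-0.0499856429584099))
head (np.float64(0.003491042441779125), np.float64(-0.15245434170919864))
shank mid z=.013 front.. (np.float64(0.0066627799959934056), np.float64(-0.07415199460403533))
```

Call:
move_arm(
  xyz=[
    [20,25,0],
    [45,55,0],
    [75,85,0],
    [100,115,0],
    [125,145,0],
    [150,175,0],
    [175,205,0],
    [200,235,0],
    [215,251,0],
    [215,251,0],
  ],
  turn=[9,18,27,36,45,54,63,72,77,77],
  jaw=[91,91,91,91,91,91,91,91,91,91],
)

```text
t: 15.92
position: [0.4115, 0.1783, 0.1976]
ee_rot: [180.0, -0.0, 99.1]
wrist_force: [1.0, -0.6, 0.1]
gripper_width: 0.99
```

Run:
```python
from h import *
s=robot.get_state();plan((.412,.179,.2,99.3))
import pickle;pickle.dump(s,open('s8.pkl','wb')); snap('wrist','w8')
im=cv2.imread('pics/w8.png');cv2.imwrite('pics/c9.png',cv2.resize(im[110:230,200:320],None,fx=5,fy=5,interpolation=cv2.INTER_CUBIC))
```

```text
t 15.93 at [0.4115 0.1783 0.1976] [ 1.7996e+02 -1.0000e-02  9.9060e+01] j [ 23.   5. 115.   0.  59.  14.] F [ 1.  -0.6  0.1]
shift [ 0.6  0.6 -2.4] turn -0.2
```

View pics/w8.png

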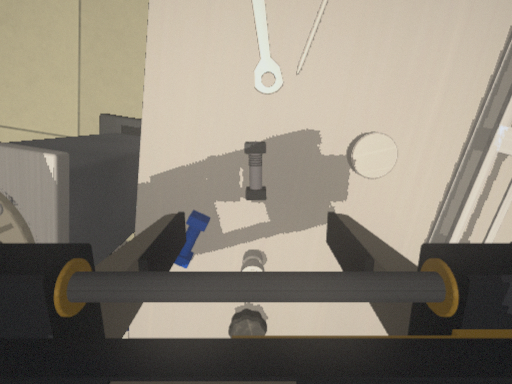

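View pics/c9.png

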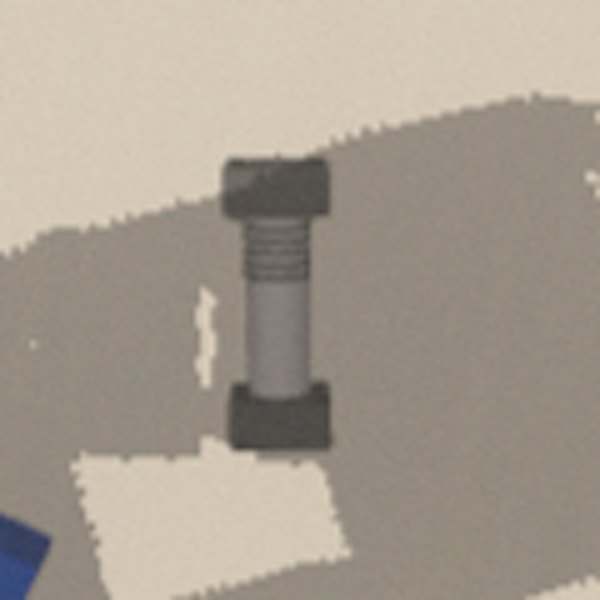

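Run:
```python
from h import *
import pickle
s=pickle.load(open('s8.pkl','rb'))
a=pt('wrist',(255.2,141.5),.026,s);b=pt('wrist',(256,199.7),.026,s);print(a,b,np.linalg.norm(a-b),np.degrees(np.arctan2(-(a-b)[0],(a-b)[1])))
c=(a+b)/2;print(c);plan((c[0],c[1],.004,99.1))
```

```text
[0.4045517  0.21884017 0.026     ] [0.41688584 0.14728278 0.026     ] 0.07261260996835352 9.77980482235659
[0.41071877 0.18306147 0.026     ]
t 15.97 at [0.4122 0.1778 0.1977] [179.95  -0.    99.1 ] j [ 23.   5. 115.  -0.  59.  14.] F [-0.4 -0.6  0.3]
shift [  5.5  -0.8 193.7] turn 0.0
```

Call:
move_arm(
  xyz=[
    [5,-1,50],
    [5,-1,100],
    [5,-1,150],
    [5,-1,180],
    [5,-1,194],
    [5,-1,194],
    [5,-1,194],
    [5,-1,194],
    [5,-1,194],
    [5,-1,194],
    [5,-1,194],
    [5,-1,194],
  ],
  turn=[0,0,0,0,0,0,0,0,0,0,0,0],
  jaw=[91,91,91,91,60,30,0,0,0,0,0,0],
  force=40,
)

```text
t: 17.48
position: [0.4103, 0.1824, 0.0036]
ee_rot: [180.0, 0.0, 98.9]
wrist_force: [0.3, -0.3, 1.5]
gripper_width: 0.16
```

Run:
```python
from h import *
plan(W(-.020,.011,.10,85.95)); print(robot.get_state()['gripper_width'])
```

```text
t 17.48 at [0.4103 0.1824 0.0036] [180.     0.    98.92] j [ 24.  24. 123.  -0.  32.  15.] F [ 0.3 -0.3  1.5]
shift [-275.2  193.5  -96.4] turn 13.0
0.16013934087857712
```

Call:
move_arm(
  xyz=[
    [0,0,-35],
    [0,0,-75],
    [-15,10,-96],
    [-50,35,-96],
    [-85,60,-96],
    [-120,85,-96],
    [-155,110,-96],
    [-190,135,-96],
    [-225,160,-96],
    [-255,180,-96],
    [-275,193,-96],
    [-275,193,-96],
  ],
  turn=[0,0,0,2,4,6,8,10,12,13,13,13],
  jaw=[0,0,0,0,0,0,0,0,0,0,0,0],
)

```text
t: 18.98
position: [0.6438, -0.0605, 0.0988]
ee_rot: [-180.0, 0.0, 85.8]
wrist_force: [0.7, 0.6, -3.0]
gripper_width: 0.159
```

Run:
```python
from h import *
plan(W(-.020,.011,.10,85.95),W(-.020,.011,.006,85.95));s=robot.get_state();print(rk(s['position']))
import pickle;pickle.dump(s,open('s9.pkl','wb')); snap('wrist','w9')
print(proj('wrist',[[*W(-.02,.011+d,0)[:2],s['position'][2]+.0215] for d in(.0,.036,-.036)],s))
print(proj('wrist',[[*W(.0,.0555,0)[:2],.031],[*W(.024,.0555,0)[:2],.036]],s))
im=cv2.imread('pics/w9.png');cv2.imwrite('pics/c10.png',cv2.resize(im[90:240,200:360],None,fx=4,fy=4,interpolation=cv2.INTER_CUBIC))
```

```text
t 18.98 at [ 0.6438 -0.0605  0.0988] [-1.7997e+02  1.0000e-02  8.5820e+01] j [-5. 29. 96. -0. 55. -1.] F [ 0.7  0.6 -3. ]
shift [ 1.1  0.2 -1.2] turn -0.1
shift [ 1.1  0.2 92.8] turn -0.1
(np.float64(-0.020185487251100073), np.float64(0.009897436715775044))
[[255.48758753 237.76216343]
 [255.26325889 175.50418286]
 [255.68913874 293.69871766]]
[[279.46994633 145.10502455]
 [309.19302261 145.54459441]]
```

View pics/c10.png

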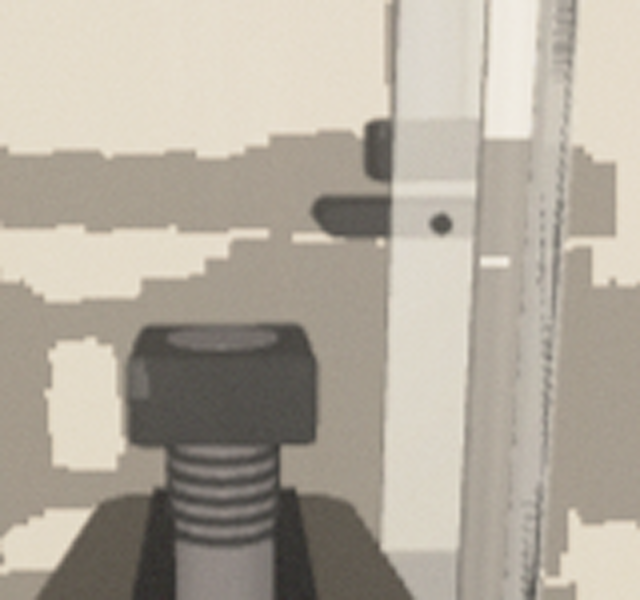

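Call:
move_arm(
  xyz=[
    [1.5,0,30],
    [1.5,0,60],
    [1.5,0,82],
    [1.5,0,93],
    [1.5,0,93],
    [1.5,0,93],
    [1.5,0,93],
    [1.5,0,93],
    [1.5,0,60],
    [1.5,0,20],
    [1.5,0,10],
  ],
  turn=[0,0,0,0,0,0,0,0,0,0,0],
  jaw=[0,0,0,0,0,24,24,24,24,24,24],
)

```text
t: 20.4
position: [0.6455, -0.0581, 0.0926]
ee_rot: [179.7, 0.0, 85.9]
wrist_force: [0.0, 0.4, -1.1]
gripper_width: 0.261
```

Run:
```python
from h import *
plan(W(-.055,.011,.09,175.95));s=robot.get_state();print(rk(s['position']),s['gripper_width'])
import pickle;pickle.dump(s,open('s10.pkl','wb')); snap('wrist','w10')
print(proj('wrist',[[*W(-.02,.011+d,0)[:2],.026] for d in(.0,.036,-.036)],s))
im=cv2.imread('pics/w10.png');cv2.imwrite('pics/c11.png',cv2.resize(im[90:260,200:360],None,fx=3.5,fy=3.5,interpolation=cv2.INTER_CUBIC))
```

```text
t 20.4 at [ 0.6455 -0.0581  0.0926] [179.73   0.    85.91] j [-5. 29. 96.  0. 54. -1.] F [ 0.   0.4 -1.1]
shift [ -1.4 -36.3   2.4] turn -90.0
(np.float64(-0.0187288151307191), np.float64(0.012392226071566509)) 0.26137165466862516
[[253.71864846 199.50817786]
 [253.57326293 158.4444928 ]
 [253.85426486 237.81260549]]
```

View pics/c11.png

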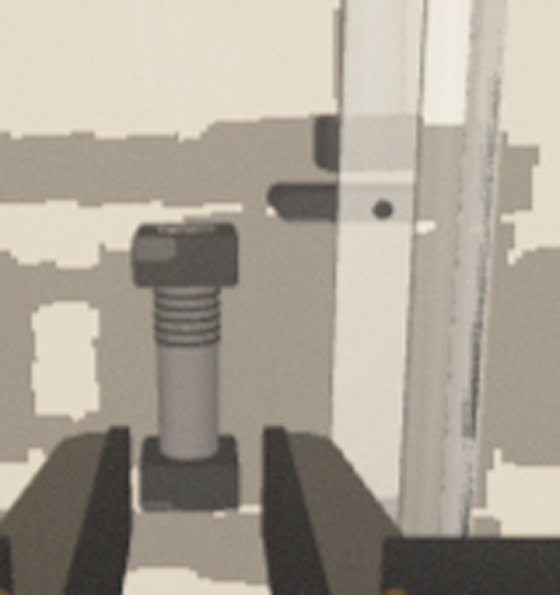

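Call:
move_arm(
  xyz=[
    [0,-20,0],
    [0,-36,0],
    [0,-36,0],
    [0,-36,0],
    [0,-36,0],
    [0,-36,0],
    [0,-36,0],
    [0,-36,0],
    [0,-36,20],
    [0,-36,50],
    [0,-36,70],
    [0,-36,82],
  ],
  turn=[-10,-20,-30,-40,-50,-60,-70,-80,-90,-90,-90,-90],
  jaw=[24,20,10,0,0,0,0,0,0,0,0,0],
)

```text
t: 21.95
position: [0.6068, -0.0553, 0.0058]
ee_rot: [180.0, -0.1, 175.9]
wrist_force: [-0.3, 0.2, 0.5]
gripper_width: 0.002
```

Run:
```python
from h import *
plan(W(-.055,.011,.005),W(-.004,.011,.005));s=robot.get_state();print(rk(s['position']),s['gripper_width'])
```

```text
t 21.95 at [ 0.6068 -0.0553  0.0058] [ 1.800e+02 -1.200e-01  1.759e+02] j [ -5.  34. 103.  -0.  43. -91.] F [-0.3  0.2  0.5]
shift [-2.5 -1.5  0.8] turn -0.1
shift [-53.5  -1.5   0.7] turn -0.1
(np.float64(-0.05753823123017406), np.float64(0.012507874603042013)) 0.0016738443074766785
```

Call:
move_arm(
  xyz=[
    [-4,0,0],
    [-10,0,0],
    [-17,0,0],
    [-24,0,0],
    [-31,0,0],
    [-38,0,0],
    [-44,0,0],
    [-49,0,0],
    [-53,0,0],
    [-53,0,0],
  ],
  turn=[0,0,0,0,0,0,0,0,0,0],
  jaw=[0,0,0,0,0,0,0,0,0,0],
)

```text
t: 23.2
position: [0.6613, -0.0592, 0.0075]
ee_rot: [-180.0, 0.1, 175.9]
wrist_force: [0.6, 0.2, 0.2]
gripper_width: 0.01
```

Call:
move_arm(
  xyz=[
    [20,0,0],
    [50,0,0],
    [50,0,-50],
    [50,0,-100],
    [50,0,-150],
    [50,0,-190],
  ],
  turn=[0,0,0,0,0,0],
  jaw=[0,0,20,50,91,91],
)

```text
t: 23.95
position: [0.6115, -0.0557, 0.2001]
ee_rot: [-180.0, 0.2, 175.9]
wrist_force: [-0.9, 0.4, -0.2]
gripper_width: 0.417
```

Run:
```python
from h import *
s=robot.get_state();plan(W(.002,.19,.15),W(.002,.19,.05));print(rk(s['position']))
import pickle;pickle.dump(s,open('s11.pkl','wb')); snap('wrist','w11')
im=cv2.imread('pics/w11.png');cv2.imwrite('pics/c12.png',cv2.resize(im[190:250,100:400],None,fx=2.65,fy=2.65,interpolation=cv2.INTER_CUBIC))
```

```text
t 23.95 at [ 0.6115 -0.0557  0.2001] [-1.7999e+02  1.7000e-01  1.7591e+02] j [ -5.  20.  96.  -0.  64. -91.] F [-0.9  0.4 -0.2]
shift [-54.5 177.6  50.2] turn -0.0
shift [-54.2 177.6 150.2] turn -0.0
(np.float64(-0.05276631929388246), np.float64(0.012469449762447583))
```

View pics/w11.png

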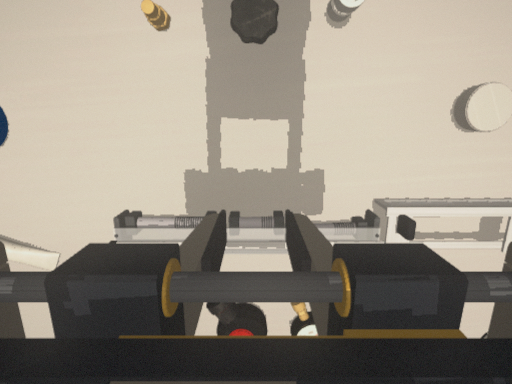

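View pics/c12.png

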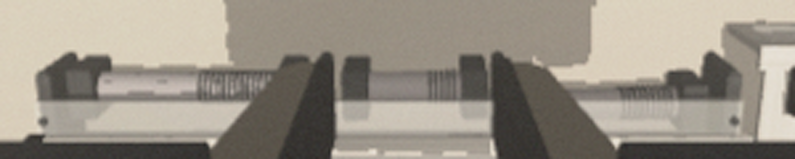

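Run:
```python
from h import *
import pickle
s=pickle.load(open('s11.pkl','rb'))
f=lambda c:(100+(c[0]+.5)/2.65-.5,190+(c[1]+.5)/2.65-.5)
for c in((356,57),(472,56)): print(rk(pt('wrist',f(c),0,s)))
for c in((342,70),(487,70)): print(rk(pt('wrist',f(c),.026,s)))
# tab in this image? 
print(proj('wrist',[[*W(.004,.195,0)[:2],.07]],s))
```

```text
(np.float64(0.0038105392955213573), np.float64(-0.017989738925410205))
(np.float64(0.0033732036636195603), np.float64(0.042464305162820265))
(np.float64(0.0017981563072514842), np.float64(-0.022833686778655143))
(np.float64(0.0019277649632935294), np.float64(0.04774733631438662))
[[416.26857553 230.47482811]]
```

Call:
move_arm(
  xyz=[
    [-15,45,0],
    [-30,95,0],
    [-45,140,20],
    [-54,175,50],
    [-54,177,90],
    [-54,177,130],
    [-54,177,148],
    [-54,177,150],
    [-54,177,150],
    [-54,177,150],
    [-54,177,150],
    [-54,177,150],
  ],
  turn=[0,0,0,0,0,0,0,0,0,0,0,0],
  jaw=[91,91,91,91,91,91,60,30,0,0,0,0],
  force=10,
)

```text
t: 25.5
position: [0.6775, 0.1171, 0.0481]
ee_rot: [180.0, 0.0, 175.9]
wrist_force: [0.3, 0.7, -0.2]
gripper_width: 0.359
```

Call:
move_arm(
  xyz=[
    [0,0,0],
    [0,0,0],
  ],
  turn=[0,0],
  jaw=[0,0],
)

```text
t: 25.75
position: [0.6772, 0.1171, 0.0476]
ee_rot: [-180.0, -0.0, 175.9]
wrist_force: [-0.7, -0.6, 0.4]
gripper_width: 0.142
```

Run:
```python
from h import *
s=robot.get_state();plan(W(.002,-.14,.05),W(.002,-.151,.05));print(rk(s['position']),s['gripper_width']);snap('wrist','w12')
```

```text
t 25.75 at [0.6772 0.1171 0.0476] [-180.     -0.    175.91] j [ 10.  36.  92.   0.  52. -76.] F [-0.7 -0.6  0.4]
shift [  -1.7 -329.5   -2.4] turn -0.0
shift [  -1.7 -340.5   -2.4] turn -0.0
(np.float64(0.0005038804257307145), np.float64(0.18946343932163837)) 0.14198160715329183
```

View pics/w12.png

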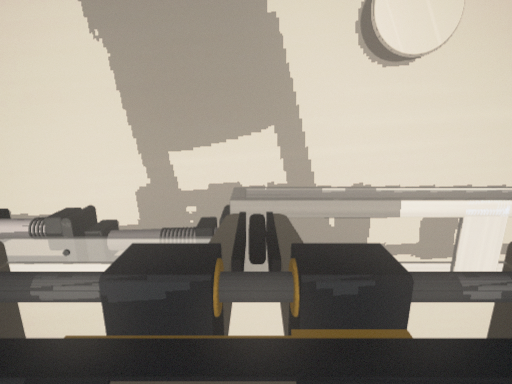

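Call:
move_arm(
  xyz=[
    [-1,0,-2],
    [-1,0,-2],
    [-1,-30,-2],
    [-1,-65,-2],
    [-1,-100,-2],
    [-1,-135,-2],
    [-1,-170,-2],
    [-1,-205,-2],
    [-1,-240,-2],
    [-1,-270,-2],
    [-1,-300,-2],
    [-1,-315,-2],
  ],
  turn=[0,0,0,0,0,0,0,0,0,0,0,0],
  jaw=[0,0,0,0,0,0,0,0,0,0,0,0],
)

```text
t: 27.3
position: [0.6548, -0.1981, 0.0484]
ee_rot: [180.0, -0.1, 175.8]
wrist_force: [2.5, 1.3, -16.1]
gripper_width: 0.111
```

Run:
```python
from h import *
s=robot.get_state();plan(W(.002,-.14,.05),W(.002,-.151,.05));print(rk(s['position']),s['gripper_width'])
```

```text
t 27.3 at [ 0.6548 -0.1981  0.0484] [ 1.7997e+02 -1.0000e-01  1.7584e+02] j [ -17.   35.   92.    0.   52. -103.] F [  2.5   1.3 -16.1]
shift [ -1.6 -13.5  -1.6] turn -0.1
shift [ -1.6 -24.5  -1.6] turn -0.1
(np.float64(0.0004494377340170351), np.float64(-0.1265253141017881)) 0.11057660584667889
```

Call:
move_arm(
  xyz=[
    [0,-6,1],
    [0,-12,1],
    [0,-17,1],
    [0,-21,1],
    [0,-24,1],
    [0,-26,1],
    [0,-28,1],
    [0,-28,1],
  ],
  turn=[0,0,0,0,0,0,0,0],
  jaw=[0,0,0,0,0,0,0,0],
)

```text
t: 28.3
position: [0.6533, -0.2213, 0.0483]
ee_rot: [179.7, -0.1, 175.9]
wrist_force: [-3.9, 17.4, -5.9]
gripper_width: 0.113
```

Run:
```python
from h import *
s=robot.get_state();plan(W(.002,-.151,.05));print(rk(s['position']),s['gripper_width'])
```

```text
t 28.3 at [ 0.6533 -0.2213  0.0483] [ 1.7970e+02 -1.2000e-01  1.7588e+02] j [ -19.   36.   91.    0.   53. -105.] F [-3.9 17.4 -5.9]
shift [-1.4 -1.2 -1.7] turn -0.1
(np.float64(0.0005777470678753113), np.float64(-0.14975839839543337)) 0.11323095649776922
```

Call:
move_arm(
  xyz=[
    [0,2,0],
    [0,2,0],
    [0,2,0],
    [0,2,0],
    [0,2,0],
    [0,2,-40],
    [0,30,-90],
    [20,70,-140],
    [40,110,-180],
    [45,150,-180],
  ],
  turn=[0,0,0,0,0,0,0,0,0,0],
  jaw=[60,60,60,60,60,80,91,91,91,91],
)

```text
t: 29.55
position: [0.6206, -0.0714, 0.2327]
ee_rot: [-180.0, 0.4, 175.9]
wrist_force: [0.7, -0.6, -0.6]
gripper_width: 0.991
```

Run:
```python
from h import *
s=robot.get_state();plan();print(rk(s['position']))
import pickle;pickle.dump(s,open('s13.pkl','wb')); snap('wrist','w13')
im=cv2.imread('pics/w13.png');cv2.imwrite('pics/c13.png',cv2.resize(im[170:250,100:400],None,fx=2.65,fy=2.65,interpolation=cv2.INTER_CUBIC))
print(proj('wrist',[[*W(-.016,y,0)[:2],.043] for y in(-.168,.168)],s),proj('wrist',[[*W(.004,-.15,0)[:2],.07]],s))
```

```text
t 29.55 at [ 0.6206 -0.0714  0.2327] [-179.98    0.36  175.88] j [ -7.  19.  93.  -0.  68. -93.] F [ 0.7 -0.6 -0.6]
(np.float64(-0.042616830676322846), np.float64(-0.0026320521098512507))
[[130.8024431  191.84657816]
 [385.39000311 191.28979337]] [[137.70886112 212.86286108]]
```

View pics/w13.png

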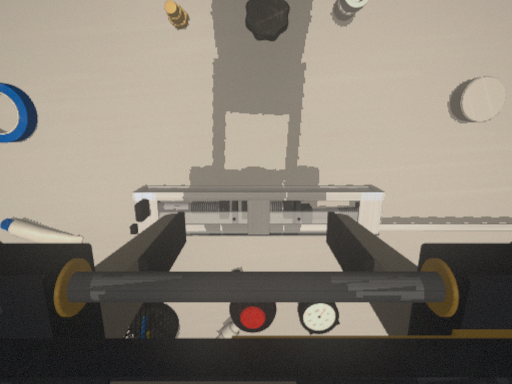

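View pics/c13.png

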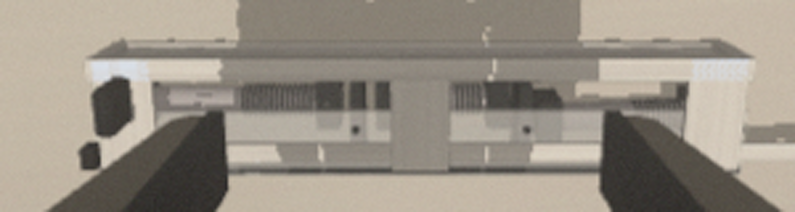

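Run:
```python
from h import *
snap('top','t9'); a=cv2.imread('pics/top0.png');b=cv2.imread('pics/t9.png')
cv2.imwrite('pics/t9c.png',np.vstack([cv2.resize(x[110:270,110:350],None,fx=1.8,fy=1.8,interpolation=cv2.INTER_CUBIC) for x in(a,b)]))
```

```text
(no output)
```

View pics/t9c.png

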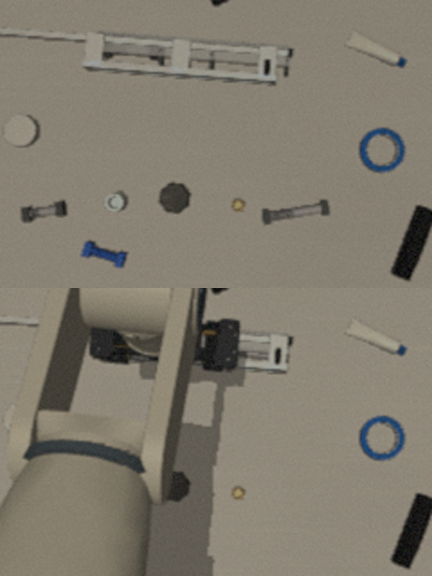

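Run:
```python
from h import *
import pickle
a=pickle.load(open('s1.pkl','rb'));b=pickle.load(open('s13.pkl','rb'))
for n,p,q,z in(('tin',(466,104),(482,100),.026),('wheel',(260,22),(268,18),.034),('brass',(175,20),(177,15),.042),('steel',(343,8),(350,4),.05)):
    print(n,(pt('wrist',p,z,a)-pt('wrist',q,z,b)).round(4))
print(robot.get_state()['wrist_force']); robot.close_job()
```

```text
tin [-0.0003  0.0013  0.    ]
wheel [-0.0038 -0.0009  0.    ]
brass [-0.0021  0.0009  0.    ]
steel [-0.0048  0.0057  0.    ]
[-0.79047946 -0.26812789  0.38878826]
the job is handed in; nothing more can be done
```

The long and short bolts are in their bays, the guard door is shut, and I handed the job in at about 29.6 s. The interface reports no verdict, so what follows is from my own measurements.

I slid the guard open by its tab to about 340 mm. Each grey bolt was set down in front of its bay and then pushed in with the fingers. I then slid the door back against its stop.

- **Long bolt:** its centre is about 16 mm behind the mouth line, within 2 mm of the bay's middle and parallel to the row.
- **Short bolt:** its centre is about 16 mm behind the mouth line and about 1.5 mm off the bay's middle, also parallel.
- **Medium bolt:** I did not touch it. It was still in its bay when viewed with the door open, though I did not measure it.
- **Door:** the tab was at y = −149.8 mm with 17 N against the stop. Its edges in the last wrist picture put it within about 1 mm of shut.
- **Bystanders:**
  - The tin, wheel, brass adapter and steel adapter show differences of 0 to 7 mm. I read these by eye near the picture edge and take them as reading error.
  - The tape looks unmoved in the top view.
- **Robot:** it was clear of everything at hand-in.

No checks failed. The one disagreement was while closing the door, when the wrist briefly read −16 N vertically, because I was lifting slightly on the tab. I lowered the tool 1 mm to correct it.

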